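# Open the ratchet carton stop

## Robot

A 7-joint arm with a two-finger parallel gripper is mounted at the origin on the work surface. World frame = base frame: x ahead of the robot, y to its left, z up, the work surface at z = 0. Lengths are in mm, angles in rad, forces in N, time in s.
With the tool pointing down it reaches from about 400 to 875 mm from the base axis. Payload 4.4 kg.
Tool frame: the origin (TCP) lies between the finger pads; the fingertips stand 22 mm ahead of it and the grasp point (between the pads) lies 3 mm ahead of it; z points along the fingers, y is the line along which they close (so a half turn about z gives the same grasp; the last joint's range is limited). The gripper opens to 85 mm and grips with 20 to 120 N. Pads are 22 mm wide; open, the fingers measure 114 mm over their backs; the gripper's body (76 mm by 85 mm) begins 54 mm behind the grasp point. The pads swing forward as they close: fully open they stand 13 mm farther back than shut.
Start: joints at [-1.362, 0.628, 0.038, 1.517, -0.027, 0.996, -0.02], TCP at [176.356, 625.632, 253.313] pointing down, gripper open.
Joint ranges: [-3.06, 3.06], [-0.37, 2.12], [-1.25, 1.32], [0.18, 2.47], [-1.1, 4.24], [0.23, 1.98], [-2.94, 2.94]. Speed limits (rad/s): [2.57, 2.57, 3.14, 3.14, 3.14, 3.14, 3.14].

## Interface

Orientations are given as [roll, pitch, yaw] about the fixed x, y, z axes, in that order (R = Rz(yaw) Ry(pitch) Rx(roll)).
In Python, from cell import ctrl gives the robot as it stands.
- The arm moves only by the tool step_arm, never from a script. Its argument "plan" is a list of rows, each an object of numbers: "dx", "dy", "dz": the shift along the tool's x, y, z scaled (see below); "ax", "ay", "az": the turn, a rotation vector about the tool's x, y, z scaled (see below); "gripper": the opening, from 0 (shut) to 1 (fully open). A call has 1 to 20 rows; each row shifts and turns the commanded pose from where the row before left it, along the tool's axes as they then stand; what a row does not reach is not made up. The controller multiplies each number of a shift by 0.3 m and each number of a turn by 90 degrees. A row lasts 1/8 s, in which the tool goes at most 62.5 mm and 10.7 degrees, less where a joint would pass 70% of its speed; a pose out of reach is approached as far as the arm can. A call with a number of a shift or a turn outside -1 to 1 is refused whole. A call with a gripper value outside its range is refused whole. The fingers move at their own pace and stop on an object; the grip force is fixed at half the most. Time passes only in rows, so rows that do not move let the fingers close. It gives the time, the measured TCP pose, the force, the opening and the grip force at its end, in the units of the state.
- ctrl.read_state(): the state, without advancing time (a new reading comes with each control period).
- ctrl.get_image(name): name is "scene" or "top"; returns a dict with "color" (400x640x3 uint8, red, green, blue), "range_z" (400x640 float32, mm along the optical axis (not along the pixel's ray), 0 where there is no reading), "fx", "fy", "cx", "cy" (pixels), "T" (4x4, takes a point from camera to world coordinates). Camera axes: x right, y down, z forward; pixel columns grow to the right and rows downward; lengths in mm; the calibration is good to about 2 mm. A picture is of the moment at which its call begins.
- ctrl.finish_job(): hands the job in; it is judged then, once.
The state is a dict: "clock": time; "qpos": joint angles; "qd": joint speeds; "tau": joint torques, N m; "eef_pos": TCP position; "tool_rot": TCP orientation; "force": force on the tool from outside, world axes, zero at the start; "torque": the same for the moment, N m; "width": finger opening in mm; "gripper_force": force on a finger pad.
Only numpy, scipy, OpenCV 4.12 (cv2) and the standard library are available. Lean on these libraries where they do the work, as an engineer would, in place of code of your own. Each camera call takes 0.05 s, during which the arm holds its last target. There are 200 camera calls.

## Task

The sliding jaw of the ratchet holder that keeps the reagent cartons in line is locked part-way along its bar. Press its release pad down and, keeping the pad down, push the jaw back along the bar, away from the cartons, until it is fully home against the end block, then let go. Only press and push with the fingertips: pinch nothing, pick nothing up, and leave the cartons and the jar standing where they are.

Things in the scene. Friction and masses are not known exactly. Their poses are not given: they have to be found in the camera images.
- rail: Fixed frame of the ratchet holder: a level dark steel bar 34 mm wide, 425 mm long, top 42 mm above the bench, saw teeth under it. Origin on the bench under the bar's centre line; y runs along the bar, +y is 'back', away from the cartons; z up. A fixed plate 66 mm tall stands at y = -233 mm; cartons stand beside the bar on its -x side, the jar on its +x side.
- end_face (a point): Point on the inner face of the grey end block (60 mm wide, 66 mm tall, at the bar's +y end, 140 mm from the rail's origin), above the bar's centre line, 50 mm above the bench. The rear of the jaw's carriage meets this face when home. Axes as the rail's.
- jaw (a joint): Travel of the aluminium jaw along the rail's +y, m: 0 foremost, by the cartons; 0.160 fully home, carriage against the end block; starts at 0.005 to 0.065. Carriage 56 mm wide, 80 mm long, top 52 mm above the bench. About 3 N of friction; it stays where left. Unless the release is down, the teeth stop it going back (it may first give up to one tooth, 12 mm).
- fin_face (a point): On the front face of the flat upright fin at the carriage's rear end, on the bar's centre line, 86 mm above the bench. Fin: 96 mm wide across the bar, 12 mm thick, its wide part from 56 to 102 mm above the bench. Push this face along the rail's +y to move the jaw back; keep the fingers off the fin's back. It travels with the jaw. Axes as the rail's.
- release (a joint): How far the release pad is pressed down, m: 0 up, 0.012 fully down. The jaw is free to slide back beyond 0.0045: press 7 to 11 mm to be sure and stay down while pushing. A spring returns it (4.5 N at the top, 6.5 N fully down). Untouched it may stand up to 0.004 down, when the pawl lies on a tooth.
- release_top (a point): Centre of the top of the black release pad on the carriage, in front of the fin: 50 mm across the bar, 48 mm along it; the fin's face is 30 mm from this point along the rail's +y. 70 mm above the bench when up, 58 mm fully down. Moves with jaw and pad. Open above, to both sides and to the front. Axes as the rail's.
- jaw_plate (a point): Middle of the top edge of the jaw plate at the carriage's front end, which faces the cartons: 6 mm thick, 55 mm tall, from 28 mm on the +x side of the bar's centre line to 130 mm on its -x side. It travels with the jaw, 41 mm before the release pad's centre. Axes as the rail's.
- carton_wide: Bystander: carton 72 x 48 x 92 mm (along the rail's x, y, z), standing next to the fixed plate. Origin: centre of its underside, z up.
- carton_mid: Bystander: carton 70 x 36 x 80 mm, standing next to the wide one. Origin: centre of its underside, z up.
- carton_slim: Bystander: carton 68 x 26 x 70 mm, last in the row, nearest the jaw plate. Origin: centre of its underside, z up.
- jar: Bystander: closed jar, 58 mm across, 80 mm tall, standing on the bench on the other side of the bar. Origin: centre of its underside, z up.

How it is judged (in metres and radians):
On the way, in this order (a step that is already met when the one before it is completed fails the run):
1. the release pad is pressed down at least 4.5 mm while the jaw is still part-way (value of joint release above 0.0045 m and value of joint jaw below 0.1 m), for 0.1 s.
2. the jaw is pushed fully home (value of joint jaw above 0.155 m), for 0.1 s.
At the end, for the whole second after the job is handed in: The jaw stands within 5 mm of the end block, at rest, its release pad let go and up again (less than 5 mm down); cartons and jar are upright (within 0.2 rad) and within 20 mm of where they began (value of joint jaw above 0.155 m and value of joint release below 0.005 m and velocity of joint jaw below 0.01 m/s and distance of each of carton_wide, carton_mid, carton_slim, jar from where it was at the start of the episode below 0.02 m and angle between each of carton_wide, carton_mid, carton_slim, jar's own z axis and vertical below 0.2 rad); the robot touches nothing.
It fails at once if the fingers touch the back of the fin, as when it is pinched (contact force between the fingers and jaw_c0 above 1 N).
It fails at once if a carton or the jar is shoved more than 20 mm, lifted more than 10 mm or tipped (distance of any of carton_wide, carton_mid, carton_slim, jar from where it was at the start of the episode above 0.02 m or height (world z) of any of carton_wide, carton_mid, carton_slim, jar above 0.01 m or angle between any of carton_wide, carton_mid, carton_slim, jar's own z axis and vertical above 0.3 rad).
It also fails if it takes over 35 s, if anything falls off the work surface, if the arm or the gripper's body presses on something with over 40 N, if the wrist force passes 120 N, or if a joint passes its speed limit or range.

## Working session

There is one attempt and no reset: what is moved stays moved. The work goes in short steps, Python scripts to look and compute and a tool call to move; the robot and the scene stay as the last step left them, time stands still between calls to the robot, and variables do not carry over. Pictures are saved under pics/ and viewed, at most 10 in all, crops included, and the job is handed in when it is done.

Besides the shell and the picture viewer there is one more tool, called after ">>>" as name([rows], argument=value, ...), one row to a line, values as JSON. step_arm: Moves the arm, as the interface text tells. Shifts and turns lie within -1 to 1; 1 stands for 0.3 m of shift or 90 degrees of turn. Its arguments: {"type":"object","properties":{"plan":{"type":"array"}},"required":["plan"]}

```bash
mkdir -p pics
cat > h.py <<'E'
import numpy as np,cv2
from cell import ctrl
def shot(n,f):
    im=ctrl.get_image(n); cv2.imwrite(f'pics/{f}.png',im['color'][:,:,::-1]); np.savez(f'pics/{f}.npz',**im); return im
def load(f): return dict(np.load(f'pics/{f}.npz'))
def P(im,u,v,k=1):
    z=im['range_z'][v-k:v+k+1,u-k:u+k+1]; z=np.median(z[z>0])
    p=np.array([(u-im['cx'])/im['fx']*z,(v-im['cy'])/im['fy']*z,z,1]); return (im['T']@p)[:3].round(1)
E
python3 - <<'E'
from h import *
shot('top','t0');shot('scene','s0');s=ctrl.read_state();print(s)
E
```

```text
{'clock': 0.1, 'qpos': array([-1.36183234,  0.62927112,  0.03842107,  1.51826619, -0.02698796,
        0.99627341, -0.01997562]), 'qd': array([ 0.00028944, -0.00315292, -0.00034392, -0.00372466,  0.00096013,
        0.00057624,  0.00020622]), 'tau': array([ 3.23365486e-03, -5.64536297e+01,  1.23053379e+00, -1.93973422e+01,
        1.12767558e-02,  5.36938605e-03,  3.26273562e-05]), 'eef_pos': array([176.17840159, 625.13377537, 252.46981767]), 'tool_rot': array([-3.13989191e+00,  1.39777974e-05,  2.86687881e+00]), 'force': array([ 0.46659326, -0.01719207, -0.2115948 ]), 'torque': array([-0.01427647,  0.00834326,  0.02698775]), 'gripper_force': 0.0, 'width': 85.56114965571507}
```

View pics/t0.png

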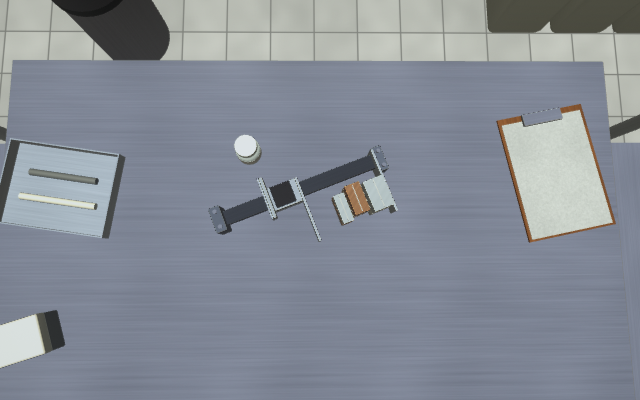

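View pics/s0.png

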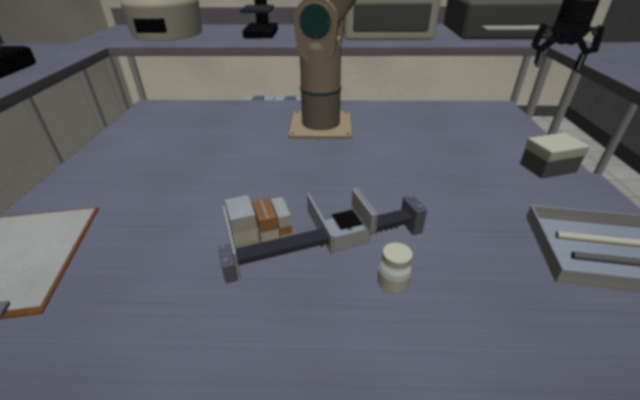

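The top view shows the end block at about (219,219), pad at (285,194), fin at (268,198), jaw plate (290-320,180-240), cartons around (365,197), jar at (247,148). Enlarging for precise pixels.

Run:
```python
from h import *
im=load('t0'); c=im['color'][130:250,200:400,::-1]
cv2.imwrite('pics/c0.png',cv2.resize(c,None,fx=4,fy=4,interpolation=cv2.INTER_CUBIC))
for n,u,v in [('pad',285,194),('end',221,219),('endblk far',380,158),('jar',245,146),('bar',240,211),('bar2',340,174)]: print(n,P(im,u,v))
print(im['T'],im['fx'])
```

```text
pad [595.3  61.8  67.8]
end [539.1 205.7  66.5]
endblk far [ 683.3 -160.8   46.1]
jar [704.1 152.2  79.7]
bar [559.4 167.   42.4]
bar2 [645.8 -66.   42.9]
[[-6.16233185e-03 -9.92290744e-01  1.23778448e-01  4.61567868e+02]
 [-9.99774878e-01  3.60048831e-03 -2.09100485e-02  1.31555728e+01]
 [ 2.03031847e-02 -1.23879438e-01 -9.92089545e-01  1.03813957e+03]
 [ 0.00000000e+00  0.00000000e+00  0.00000000e+00  1.00000000e+00]] 430.31262845058234
```

View pics/c0.png

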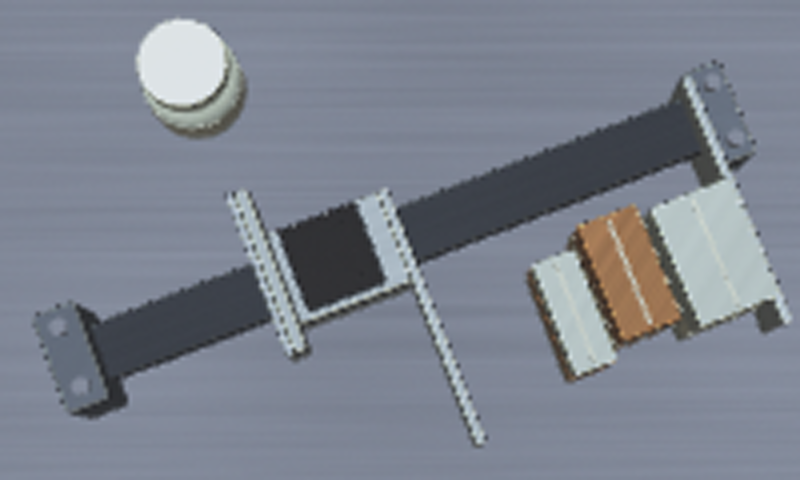

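The crop shows the pad centre at crop (331,256), i.e. image (283,194); the fin top edge from crop (237,193) to (297,352), the jaw plate right of it, bar clean, end block inner face near crop (100,345).

Run:
```python
from h import *
im=load('t0'); z=im['range_z']; v,u=np.mgrid[130:250,200:400]; zz=z[130:250,200:400]
p=np.stack([(u-im['cx'])/im['fx']*zz,(v-im['cy'])/im['fy']*zz,zz],-1)@im['T'][:3,:3].T+im['T'][:3,3]
h=p[...,2]; dark=im['color'][130:250,200:400].max(-1)<75
def fit(n,m):
    q=p[m]; l=cv2.fitLine(q[:,:2].astype(np.float32),cv2.DIST_HUBER,0,.01,.01).ravel()
    r=cv2.minAreaRect(q[:,:2].astype(np.float32)); print(n,len(q),q.mean(0).round(1),'dir',np.degrees(np.arctan2(l[1],l[0])).round(2),'line',l.round(3),'rect',r,'z',np.percentile(q[:,2],[5,50,95]).round(1)); return q
fit('bar',(h>36)&(h<46)&dark&(zz>0)&((p[...,1]<20)|(p[...,1]>130))&(p[...,1]>-140)&(p[...,1]<185))
fit('fin',(h>92)&(h<110)&(p[...,1]>60)&(p[...,1]<130)&(p[...,0]<690))
fit('pad',(h>60)&(h<76)&dark&(p[...,1]>20)&(p[...,1]<110))
fit('end',(h>60)&(h<72)&(p[...,1]>170))
```

```text
bar 1228 [624.  -10.3  42.4] dir -68.42 line [ 3.68000e-01 -9.30000e-01  6.23674e+02 -8.05800e+00] rect ((572.5089721679688, 6.8784332275390625), (124.91041564941406, 358.130859375), 22.22590446472168) z [39.3 42.6 45.2]
fin 244 [582.3 100.5 101.9] dir 21.06 line [9.33000e-01 3.59000e-01 5.82178e+02 1.00503e+02] rect ((583.216552734375, 100.9964370727539), (95.23426818847656, 12.079517364501953), 21.01729393005371) z [ 98.7 102.1 104.4]
pad 437 [595.7  67.4  67.4] dir -19.81 line [ 9.4100e-01 -3.3900e-01  5.9565e+02  6.7428e+01] rect ((592.060302734375, 69.57044982910156), (54.57522964477539, 53.337440490722656), 21.263193130493164) z [64.5 67.4 70.3]
end 305 [538.7 213.2  66.6] dir 21.36 line [9.31000e-01 3.64000e-01 5.38437e+02 2.12802e+02] rect ((539.2119750976562, 213.90097045898438), (60.352142333984375, 26.058565139770508), 20.978670120239258) z [62.9 66.6 70.2]
```

>>> step_arm([
  {"az": 0.0985, "gripper": 0},
  {"az": 0.0985, "gripper": 0},
  {"az": 0.0985, "gripper": 0},
  {"az": 0.0985, "gripper": 0},
  {"az": 0.0985, "gripper": 0},
  {"az": 0.0985, "gripper": 0},
  {"dx": -0.136, "dy": 0.04, "gripper": 0},
  {"dx": -0.136, "dy": 0.04, "gripper": 0},
  {"dx": -0.136, "dy": 0.04, "gripper": 0},
  {"dx": -0.136, "dy": 0.04, "gripper": 0},
  {"dx": -0.136, "dy": 0.04, "gripper": 0},
  {"dx": -0.136, "dy": 0.04, "gripper": 0},
  {"dx": -0.136, "dy": 0.04, "gripper": 0},
  {"dx": -0.136, "dy": 0.04, "gripper": 0},
  {"dx": -0.136, "dy": 0.04, "gripper": 0},
  {"dx": -0.136, "dy": 0.04, "gripper": 0},
  {"dx": -0.136, "dy": 0.04, "gripper": 0},
  {"dx": -0.136, "dy": 0.04, "gripper": 0},
  {"dx": -0.136, "dy": 0.04, "gripper": 0},
  {"gripper": 0},
])

```text
invalid input
```

>>> step_arm([
  {"dx": 0, "dy": 0, "dz": 0, "ax": 0, "ay": 0, "az": 0.0985, "gripper": 0},
  {"dx": 0, "dy": 0, "dz": 0, "ax": 0, "ay": 0, "az": 0.0985, "gripper": 0},
  {"dx": 0, "dy": 0, "dz": 0, "ax": 0, "ay": 0, "az": 0.0985, "gripper": 0},
  {"dx": 0, "dy": 0, "dz": 0, "ax": 0, "ay": 0, "az": 0.0985, "gripper": 0},
  {"dx": 0, "dy": 0, "dz": 0, "ax": 0, "ay": 0, "az": 0.0985, "gripper": 0},
  {"dx": 0, "dy": 0, "dz": 0, "ax": 0, "ay": 0, "az": 0.0985, "gripper": 0},
])

```text
clock: 0.85
eef_pos: [176.2, 625.3, 252.8]
tool_rot: [-3.141, 0.001, 1.933]
force: [-0.0, 0.2, 0.6]
width: 0.3
gripper_force: 0.0
```

>>> step_arm([
  {"dx": -0.137, "dy": 0.04, "dz": 0, "ax": 0, "ay": 0, "az": 0, "gripper": 0},
  {"dx": -0.137, "dy": 0.04, "dz": 0, "ax": 0, "ay": 0, "az": 0, "gripper": 0},
  {"dx": -0.137, "dy": 0.04, "dz": 0, "ax": 0, "ay": 0, "az": 0, "gripper": 0},
  {"dx": -0.137, "dy": 0.04, "dz": 0, "ax": 0, "ay": 0, "az": 0, "gripper": 0},
  {"dx": -0.137, "dy": 0.04, "dz": 0, "ax": 0, "ay": 0, "az": 0, "gripper": 0},
  {"dx": -0.137, "dy": 0.04, "dz": 0, "ax": 0, "ay": 0, "az": 0, "gripper": 0},
  {"dx": -0.137, "dy": 0.04, "dz": 0, "ax": 0, "ay": 0, "az": 0, "gripper": 0},
  {"dx": -0.137, "dy": 0.04, "dz": 0, "ax": 0, "ay": 0, "az": 0, "gripper": 0},
  {"dx": -0.137, "dy": 0.04, "dz": 0, "ax": 0, "ay": 0, "az": 0, "gripper": 0},
  {"dx": -0.137, "dy": 0.04, "dz": 0, "ax": 0, "ay": 0, "az": 0, "gripper": 0},
  {"dx": -0.137, "dy": 0.04, "dz": 0, "ax": 0, "ay": 0, "az": 0, "gripper": 0},
  {"dx": -0.137, "dy": 0.04, "dz": 0, "ax": 0, "ay": 0, "az": 0, "gripper": 0},
  {"dx": -0.137, "dy": 0.04, "dz": 0, "ax": 0, "ay": 0, "az": 0, "gripper": 0},
  {"dx": -0.137, "dy": 0.04, "dz": 0, "ax": 0, "ay": 0, "az": 0, "gripper": 0},
  {"dx": -0.137, "dy": 0.04, "dz": 0, "ax": 0, "ay": 0, "az": 0, "gripper": 0},
  {"dx": -0.137, "dy": 0.04, "dz": 0, "ax": 0, "ay": 0, "az": 0, "gripper": 0},
  {"dx": 0, "dy": 0, "dz": 0, "ax": 0, "ay": 0, "az": 0, "gripper": 0},
])

```text
clock: 2.98
eef_pos: [593.4, 76.4, 253.0]
tool_rot: [-3.141, 0.003, 1.932]
force: [-0.1, 0.7, -0.6]
width: 0.1
gripper_force: 0.0
```

>>> step_arm([
  {"dx": 0, "dy": 0, "dz": 0.095, "ax": 0, "ay": 0, "az": 0, "gripper": 0},
  {"dx": 0, "dy": 0, "dz": 0.095, "ax": 0, "ay": 0, "az": 0, "gripper": 0},
  {"dx": 0, "dy": 0, "dz": 0.095, "ax": 0, "ay": 0, "az": 0, "gripper": 0},
  {"dx": 0, "dy": 0, "dz": 0.095, "ax": 0, "ay": 0, "az": 0, "gripper": 0},
  {"dx": 0, "dy": 0, "dz": 0.08, "ax": 0, "ay": 0, "az": 0, "gripper": 0},
  {"dx": 0, "dy": 0, "dz": 0, "ax": 0, "ay": 0, "az": 0, "gripper": 0},
])

```text
clock: 3.72
eef_pos: [589.8, 81.8, 113.4]
tool_rot: [-3.137, -0.002, 1.939]
force: [-0.6, 0.2, -0.3]
width: -0.2
gripper_force: 0.0
```

Run:
```python
from h import *
im=shot('scene','s1'); c=im['color'][130:310,210:450,::-1]
cv2.imwrite('pics/c1.png',cv2.resize(c,None,fx=3,fy=3,interpolation=cv2.INTER_CUBIC))
```

```text
(no output)
```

View pics/c1.png

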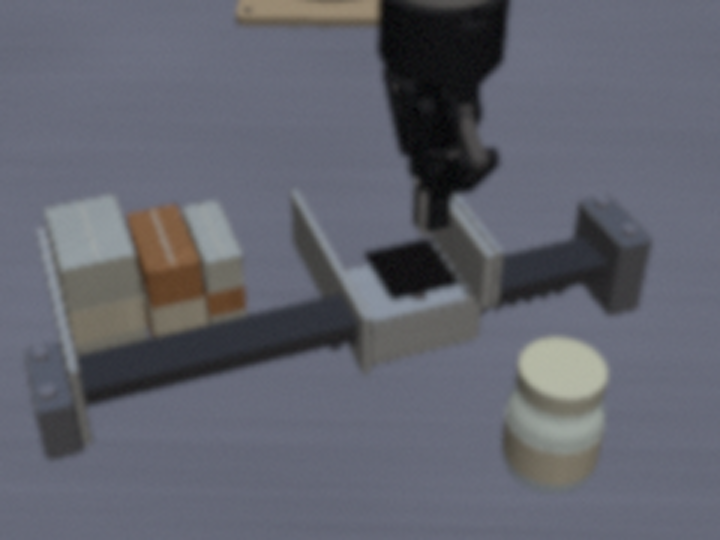

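The gripper tip appears at crop (430,222), seemingly over the far rear part of the pad (pad centre at crop (410,268)). I'll check this by projecting.

Run:
```python
from h import *
im=load('s1'); s=ctrl.read_state(); print(s['eef_pos'],s['tool_rot'],s['force'])
def pr(p):
    q=np.linalg.inv(im['T'])@np.r_[p,1]; u=np.array([im['fx']*q[0]/q[2]+im['cx'],im['fy']*q[1]/q[2]+im['cy']]); return ((u-[210,130])*3).round()
e=s['eef_pos']; print('tip',pr(e-[0,0,22]),'pad',pr([596,67.5,68]),'fin top',pr([585.2,95.4,102]))
print('pad meas',P(im,210+410//3,130+268//3),'finger',P(im,210+428//3,130+212//3))
```

```text
[590.9454972   81.69909587 114.74135352] [-3.13956536e+00 -9.16811454e-04  1.93919931e+00] [0.29194743 0.00942058 0.44885316]
tip [428. 226.] pad [406. 259.] fin top [449. 209.]
pad meas [604.3  68.8  68. ] finger [601.6  79.  113. ]
```

>>> step_arm([
  {"dx": -0.013, "dy": 0, "dz": 0.03, "ax": 0, "ay": 0, "az": 0, "gripper": 0},
  {"dx": 0, "dy": 0, "dz": 0.03, "ax": 0, "ay": 0, "az": 0, "gripper": 0},
  {"dx": 0, "dy": 0, "dz": 0.01, "ax": 0, "ay": 0, "az": 0, "gripper": 0},
  {"dx": 0, "dy": 0, "dz": 0, "ax": 0, "ay": 0, "az": 0, "gripper": 0},
])

```text
clock: 4.28
eef_pos: [593.1, 77.4, 94.1]
tool_rot: [-3.141, -0.0, 1.938]
force: [0.3, -0.6, 0.2]
width: 0.1
gripper_force: 0.0
```

>>> step_arm([
  {"dx": 0, "dy": 0, "dz": 0.013, "ax": 0, "ay": 0, "az": 0, "gripper": 0},
  {"dx": 0, "dy": 0, "dz": 0.013, "ax": 0, "ay": 0, "az": 0, "gripper": 0},
  {"dx": 0, "dy": 0, "dz": 0.013, "ax": 0, "ay": 0, "az": 0, "gripper": 0},
  {"dx": 0, "dy": 0, "dz": 0, "ax": 0, "ay": 0, "az": 0, "gripper": 0},
  {"dx": 0, "dy": 0, "dz": 0, "ax": 0, "ay": 0, "az": 0, "gripper": 0},
])

```text
clock: 4.9
eef_pos: [593.6, 77.4, 83.0]
tool_rot: [3.141, 0.0, 1.938]
force: [-0.6, 0.7, 6.4]
width: -0.2
gripper_force: 2.6
```

>>> step_arm([
  {"dx": 0.015, "dy": 0, "dz": 0, "ax": 0, "ay": 0, "az": 0, "gripper": 0},
  {"dx": 0.015, "dy": 0, "dz": 0, "ax": 0, "ay": 0, "az": 0, "gripper": 0},
  {"dx": 0.02, "dy": 0, "dz": 0, "ax": 0, "ay": 0, "az": 0, "gripper": 0},
  {"dx": 0.02, "dy": 0, "dz": 0, "ax": 0, "ay": 0, "az": 0, "gripper": 0},
  {"dx": 0.02, "dy": 0, "dz": 0, "ax": 0, "ay": 0, "az": 0, "gripper": 0},
  {"dx": 0.02, "dy": 0, "dz": 0, "ax": 0, "ay": 0, "az": 0, "gripper": 0},
  {"dx": 0.02, "dy": 0, "dz": 0, "ax": 0, "ay": 0, "az": 0, "gripper": 0},
  {"dx": 0.02, "dy": 0, "dz": 0, "ax": 0, "ay": 0, "az": 0, "gripper": 0},
  {"dx": 0.02, "dy": 0, "dz": 0, "ax": 0, "ay": 0, "az": 0, "gripper": 0},
])

```text
clock: 6.02
eef_pos: [575.9, 123.3, 83.2]
tool_rot: [3.14, 0.002, 1.937]
force: [-0.1, -3.5, 6.1]
width: 0.2
gripper_force: 2.6
```

>>> step_arm([
  {"dx": 0.02, "dy": 0, "dz": 0, "ax": 0, "ay": 0, "az": 0, "gripper": 0},
  {"dx": 0.02, "dy": 0, "dz": 0, "ax": 0, "ay": 0, "az": 0, "gripper": 0},
  {"dx": 0.02, "dy": 0, "dz": 0, "ax": 0, "ay": 0, "az": 0, "gripper": 0},
  {"dx": 0.02, "dy": 0, "dz": 0, "ax": 0, "ay": 0, "az": 0, "gripper": 0},
  {"dx": 0.02, "dy": 0, "dz": 0, "ax": 0, "ay": 0, "az": 0, "gripper": 0},
  {"dx": 0.02, "dy": 0, "dz": 0, "ax": 0, "ay": 0, "az": 0, "gripper": 0},
  {"dx": 0.02, "dy": 0, "dz": 0, "ax": 0, "ay": 0, "az": 0, "gripper": 0},
  {"dx": 0.02, "dy": 0, "dz": 0, "ax": 0, "ay": 0, "az": 0, "gripper": 0},
  {"dx": 0.01, "dy": 0, "dz": 0, "ax": 0, "ay": 0, "az": 0, "gripper": 0},
  {"dx": 0, "dy": 0, "dz": 0, "ax": 0, "ay": 0, "az": 0, "gripper": 0},
])

```text
clock: 7.28
eef_pos: [557.2, 171.7, 83.0]
tool_rot: [3.141, 0.001, 1.938]
force: [-0.2, -1.8, 4.4]
width: -0.3
gripper_force: 2.6
```

Remaining is about 9 mm; creep while watching the force.

>>> step_arm([
  {"dx": 0.01, "dy": 0, "dz": 0, "ax": 0, "ay": 0, "az": 0, "gripper": 0},
  {"dx": 0.01, "dy": 0, "dz": 0, "ax": 0, "ay": 0, "az": 0, "gripper": 0},
  {"dx": 0.01, "dy": 0, "dz": 0, "ax": 0, "ay": 0, "az": 0, "gripper": 0},
  {"dx": 0, "dy": 0, "dz": 0, "ax": 0, "ay": 0, "az": 0, "gripper": 0},
])

```text
clock: 7.78
eef_pos: [554.7, 179.5, 83.2]
tool_rot: [3.14, 0.002, 1.937]
force: [0.9, -2.1, 5.2]
width: 0.1
gripper_force: 2.6
```

>>> step_arm([
  {"dx": 0.01, "dy": 0, "dz": 0, "ax": 0, "ay": 0, "az": 0, "gripper": 0},
  {"dx": 0.01, "dy": 0, "dz": 0, "ax": 0, "ay": 0, "az": 0, "gripper": 0},
  {"dx": 0, "dy": 0, "dz": 0, "ax": 0, "ay": 0, "az": 0, "gripper": 0},
  {"dx": 0, "dy": 0, "dz": 0, "ax": 0, "ay": 0, "az": 0, "gripper": 0},
])

```text
clock: 8.28
eef_pos: [554.1, 181.3, 83.3]
tool_rot: [3.139, 0.007, 1.934]
force: [3.2, -9.6, 4.4]
width: -0.4
gripper_force: 2.6
```

>>> step_arm([
  {"dx": 0.008, "dy": 0, "dz": 0, "ax": 0, "ay": 0, "az": 0, "gripper": 0},
  {"dx": 0, "dy": 0, "dz": 0, "ax": 0, "ay": 0, "az": 0, "gripper": 0},
  {"dx": 0, "dy": 0, "dz": 0, "ax": 0, "ay": 0, "az": 0, "gripper": 0},
])

```text
clock: 8.65
eef_pos: [554.0, 181.3, 83.3]
tool_rot: [3.139, 0.009, 1.933]
force: [5.6, -13.9, 3.6]
width: 0.3
gripper_force: 2.6
```

Fully stopped by the block. Ease the push, lift off the pad, then clear upward.

>>> step_arm([
  {"dx": -0.012, "dy": 0, "dz": 0, "ax": 0, "ay": 0, "az": 0, "gripper": 0},
  {"dx": 0, "dy": 0, "dz": -0.02, "ax": 0, "ay": 0, "az": 0, "gripper": 0},
  {"dx": 0, "dy": 0, "dz": -0.03, "ax": 0, "ay": 0, "az": 0, "gripper": 0},
  {"dx": -0.025, "dy": 0, "dz": -0.02, "ax": 0, "ay": 0, "az": 0, "gripper": 0},
  {"dx": -0.01, "dy": 0, "dz": -0.1, "ax": 0, "ay": 0, "az": 0, "gripper": 0},
  {"dx": 0, "dy": 0, "dz": -0.12, "ax": 0, "ay": 0, "az": 0, "gripper": 0},
  {"dx": 0, "dy": 0, "dz": -0.12, "ax": 0, "ay": 0, "az": 0, "gripper": 0},
  {"dx": 0, "dy": 0, "dz": -0.12, "ax": 0, "ay": 0, "az": 0, "gripper": 0},
  {"dx": 0, "dy": 0, "dz": 0, "ax": 0, "ay": 0, "az": 0, "gripper": 0},
  {"dx": 0, "dy": 0, "dz": 0, "ax": 0, "ay": 0, "az": 0, "gripper": 0},
])

```text
clock: 9.9
eef_pos: [554.7, 175.9, 241.0]
tool_rot: [-3.14, -0.001, 1.939]
force: [0.4, -0.7, -0.5]
width: -0.2
gripper_force: 0.0
```

Run:
```python
from h import *
im=shot('scene','s2'); c=im['color'][130:310,210:450,::-1]
cv2.imwrite('pics/c2.png',cv2.resize(c,None,fx=3,fy=3,interpolation=cv2.INTER_CUBIC))
```

```text
(no output)
```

View pics/c2.png

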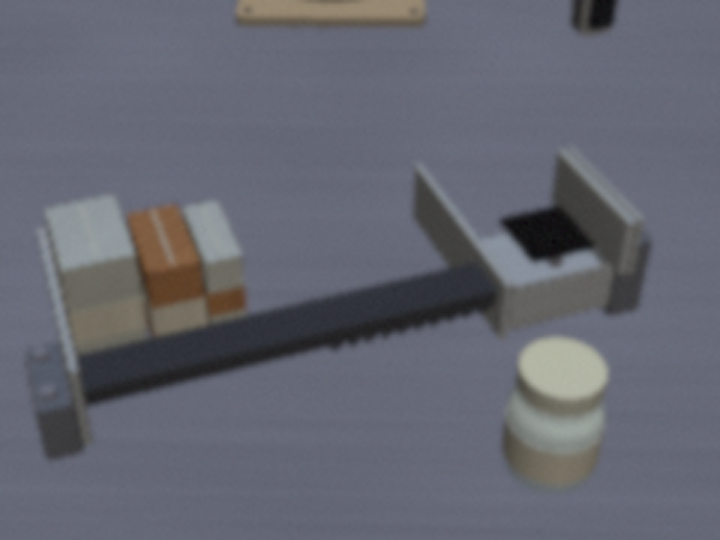

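The jaw's fin (about (600,200)) stands flush against the end block at (632,270). The pad is up, the cartons and jar have not moved, and the gripper is clear. Handing in.

```bash
python3 -c "
from cell import ctrl
print(ctrl.finish_job())"
```

```text
the job is handed in; nothing more can be done
None
```

I pressed the release, pushed the jaw back until it stopped firmly against the end block, and let go. The last picture shows the cartons and jar where they were. The job is handed in, but no verdict came back.

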